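Take a contact temperature reading of the poacher cup

ROBOT

A 6-joint arm with a two-finger parallel gripper is mounted at the origin on the work surface. World frame = base frame: x ahead of the robot, y to its left, z up, the work surface at z = 0. Lengths are in m, angles in rad, forces in N, time in s.
With the tool pointing down it reaches from about 0.375 to 0.925 m from the base axis. Payload 5.7 kg.
Tool frame: the origin (TCP) lies on the centre line of the jaws, within the pads' length; the fingertips stand 25 mm ahead of it and the grasp point (between the pads) lies 6 mm ahead of it; z points along the fingers, y is the line along which they close (so a half turn about z gives the same grasp; the last joint's range is limited). The gripper opens to 88 mm and grips with 3 to 60 N. Pads are 20 mm wide; open, the fingers measure 115 mm over their backs; the gripper's body (75 mm by 178 mm) begins 61 mm behind the grasp point.
Start: joints at [1, 0.359, 1.51, -0, 1.272, -0.115], TCP at [0.264, 0.539, 0.248] pointing down, gripper open.
Joint ranges: [-2.97, 2.97], [-1.01, 2.36], [0.21, 2.38], [-0.96, 4.11], [0.2, 2.71], [-2.98, 2.98]. Speed limits (rad/s): [2.39, 2.39, 3.14, 3.14, 3.14, 3.14].

INTERFACE

Orientations are given as a 3x3 rotation matrix whose columns are the frame's x, y, z axes.
In Python, from station import ctrl gives the robot as it stands.
- The arm moves only by the shell command python3 -m inch 'ROWS'. ROWS is JSON, a list that holds one entry, the list of rows, each a list of 7 numbers: the shift along the tool's x, y, z in m, then the turn, a rotation vector about the tool's x, y, z in rad, then the closure, from 0 (fully open) to 1 (shut). A call has 1 to 5 rows; each row shifts and turns the commanded pose from where the row before left it, along the tool's axes as they then stand; what a row does not reach is not made up. A row lasts 1/12 s, in which the tool goes at most 41.7 mm and 7.16 degrees, less where a joint would pass 70% of its speed; a pose out of reach is approached as far as the arm can. A call is refused whole if a number of a shift passes 0.0417 or a number of a turn 0.125, either way. A call with a gripper value outside its range is refused whole. The fingers move at their own pace and stop on an object; the grip force is fixed at half the most. Time passes only in rows, so rows that do not move let the fingers close. It gives the time, the measured TCP pose, the force, the opening and the grip force at its end, in the units of the state.
- ctrl.sense(): the state, without advancing time (a new reading comes with each control period).
- ctrl.read_camera(name): name is "side" or "top"; returns (picture, depth): 420x560x3 uint8, red, green, blue; 420x560 float32, m along the optical axis (not along the pixel's ray), 0 where there is no reading.
- ctrl.calibration(name): a dict with "fovy" (degrees; the focal length in pixels is half the picture's height over the tangent of half this angle, whatever the lens; pixels are square), "cx", "cy" (the principal point, pixels), "T" (4x4, takes a point from camera to world coordinates). Camera axes: x right, y down, z forward; pixel columns grow to the right and rows downward; lengths in m; the calibration is good to about 2 mm. A picture is of the moment at which its call begins. calibration takes no time and is no camera call.
- ctrl.close_job(): hands the job in; it is judged then, once.
Trained networks look in the newest picture that a camera, given by its name, has taken for a name from the list of things; names that differ only in an ending like _2 or _b are one class to them, and where a whole thing is asked for, a point or a joint stands for the part that bears it (a point fixed in the world has none). Each returns a list of dicts, best first, with "score" (0 to 1); they miss things now and then, are a little off and sometimes report something else, mostly with a low value. They report only what shows in the picture. A call takes as long as a camera call. They do not tell look-alikes from the thing itself.
- ctrl.look_for(name, camera): "xy" ([column, row] in pixels, amid what is visible of it).
- ctrl.regions_of(name, camera): "mask" (420x560 bool, what is visible of it) and "xy" ([column, row] in pixels, amid what is visible of it).
- ctrl.pinpoint(name, camera): "xy" ([column, row] in pixels: a listed point, or the origin of a listed thing).
The state is a dict: "time_s": time; "q": joint angles; "qvel": joint speeds; "effort": joint torques, N m; "eef_pos": TCP position; "eef_rot": TCP orientation; "force": force on the tool from outside, world axes, zero at the start; "torque": the same for the moment, N m; "gripper_width": finger opening in m; "grasp_force": force on a finger pad.
Only numpy, scipy, OpenCV 4.12 (cv2) and the standard library are available. Lean on these libraries where they do the work, as an engineer would, in place of code of your own. Each camera call takes 0.05 s, during which the arm holds its last target. There are 200 camera calls.

TASK

Lift the stem thermometer out of the wooden rack and bring its sprung tip down onto the raised round copper button inside the aluminium egg poacher cup, thermometer upright, pressing lightly so that the tip is pushed in about half way and never hard against its stop. Leave the cup and everything else where it stands. Finish while still holding the thermometer there: do not put it down or let go.

Things in the scene. Friction and masses are not known exactly. Their poses are not given: they have to be found in the camera images.
- probe: stem thermometer standing upright in an outer socket of the rack. Black cylindrical handle, 24 mm diameter, flat top with small white dial; origin: centre of the underside of its collar (30 mm diameter, 6 mm high, rests on the rack's top); handle reaches 60 mm above it; 8 mm steel stem goes 52 mm below it, then a 6 mm sprung tip to 75 mm below. z up along the stem; 0.1 kg
- tip (a joint): how far the thermometer's sprung tip is pushed in: 0 free, 0.016 m at its stop; the spring needs 0.5 N to start and 4.5 N at the stop (250 N/m)
- tip_end (a point): the very end of the sprung tip (rounded, 3 mm radius); 75 mm below the origin of the thermometer when free
- rack: wooden tool rack fixed to the sill, 64 mm (x) by 170 mm (y), top at 95 mm; top board 12 mm thick, open beneath; three 17 mm through sockets in a row along its y at -50, 0, +50 mm. The thermometer stands in one outer socket, the honey dipper in the other (which is which varies), the middle is empty. Origin: centre of its footprint
- dipper: wooden honey dipper hanging in the other outer socket: grooved round head 32 mm across, top 58 mm above the collar, stem 8 mm reaching 70 mm below it; origin under its 30 mm collar. A bystander
- cup: loose cast aluminium egg poacher cup, open at the top, rim 92 mm across, 32 mm tall, wall 4 mm, inner floor 5 mm above its underside and about 60 mm across, a flat lug reaching to 77 mm from the centre on its +x side; 0.25 kg; origin at the centre of its underside
- button_top (a point): centre of the top face of the raised copper button on the cup's inner floor: 16 mm in diameter, 3 mm high, its top 8 mm above the cup's underside, 10 mm from the cup's centre towards the lug
- eggcup_a: orange melamine egg cup, 48 mm wide, 60 mm tall, on the sill; origin at the centre of its underside. A bystander
- eggcup_b: orange melamine egg cup, 48 mm wide, 60 mm tall, on the sill; origin at the centre of its underside. A bystander
- timer: chrome push-button timer, 76 mm in diameter, 61 mm tall with its round plunger; origin at the centre of its underside. A bystander
Things that resemble listed ones, but are neither listed nor needed, are in the scene too. Leave any turquoise look-alike of the cup alone.

How it is judged:
By the outcome, as a careful person would: the job done as asked, in the order asked, and still so for the second after the job is handed in, while the arm keeps its last pose, push and grip.
It also fails if it takes over 46 s, if anything falls off the work surface, if the arm or the gripper's body presses on something with over 40 N, if the wrist force passes 120 N, or if a joint passes its speed limit or range.

## Working session

There is one attempt and no reset: what is moved stays moved. The work goes in short steps, Python scripts to look and compute and a shell command to move; the robot and the scene stay as the last step left them, time stands still between calls to the robot, and variables do not carry over. Pictures are saved under pics/ and viewed, at most 10 in all, crops included, and the job is handed in when it is done.

```bash
mkdir -p pics
cat > h.py <<'E'
import numpy as np, cv2
from station import ctrl
def cam(n):
    c=ctrl.calibration(n); f=210/np.tan(np.radians(c['fovy'])/2); return f,c['cx'],c['cy'],np.array(c['T'])
def ray(n,xy):
    f,cx,cy,T=cam(n); d=T[:3,:3]@np.array([(xy[0]-cx)/f,(xy[1]-cy)/f,1]); return T[:3,3],d
def pt(n,xy,depth):
    o,d=ray(n,xy); return o+d*depth
def atz(n,xy,z):
    o,d=ray(n,xy); return o+d*(z-o[2])/d[2]
def tri(a,xa,b,xb):
    o1,d1=ray(a,xa);o2,d2=ray(b,xb)
    s=np.linalg.lstsq(np.c_[d1,-d2],o2-o1,rcond=None)[0]; p,q=o1+d1*s[0],o2+d2*s[1]
    return (p+q)/2,np.linalg.norm(p-q)
def cloud(n,depth):
    f,cx,cy,T=cam(n); v,u=np.mgrid[:420,:560]; P=np.stack([(u-cx)/f*depth,(v-cy)/f*depth,depth],-1)
    return P@T[:3,:3].T+T[:3,3]
def proj(n,p):
    f,cx,cy,T=cam(n); q=np.linalg.inv(T)@np.r_[p,1]; return [q[0]/q[2]*f+cx,q[1]/q[2]*f+cy]
E
python3 - <<'E'
from h import *
np.set_printoptions(precision=4,suppress=True)
for n in('side','top'):
    im,d=ctrl.read_camera(n); cv2.imwrite(f'pics/{n}1.png',im[...,::-1]); np.save(f'{n}_d.npy',d)
    print(n,cam(n)[0],cam(n)[3][:3])
    for t in('probe','cup','button_top','rack','dipper','tip_end'):
        for r in ctrl.pinpoint(t,n)[:3]: print(t,np.round(r['xy'],1),round(r['score'],2))
s=ctrl.sense();print(s['eef_pos'],s['eef_rot'],s['force'],s['time_s'],s['gripper_width'])
E
```

```text
side 469.63884862827837 [[ 0.9018 -0.2658  0.3408  0.231 ]
 [-0.4316 -0.5123  0.7425 -0.7201]
 [-0.0228 -0.8167 -0.5767  0.6356]]
probe [319. 255.] 0.98
cup [164.7 200.3] 0.88
cup [227.9 181.4] 0.83
cup [220.4 226.9] 0.82
button_top [230.9 173.9] 0.88
button_top [294.8 159.2] 0.65
button_top [160.1 194.3] 0.61
rack [325.2 315.6] 0.83
dipper [335.3 295.7] 0.76
tip_end [335.9 297.2] 0.3
top 518.9245866156383 [[-0.0199 -0.9832  0.1816  0.351 ]
 [-0.9992  0.0256  0.0291 -0.0276]
 [-0.0333 -0.1809 -0.9829  1.2715]]
probe [365.7 223.3] 0.6
cup [177.2 161.1] 0.97
cup [186.  305.6] 0.66
cup [251.8 269.4] 0.66
button_top [175.2 304. ] 0.71
button_top [179.  160.3] 0.67
button_top [179.4 228. ] 0.63
rack [378.5 237.6] 0.71
dipper [408.9 228.9] 0.55
[0.2641 0.5387 0.2476] [[-0.8979  0.4402 -0.0001]
 [ 0.4402  0.8979 -0.    ]
 [ 0.     -0.0001 -1.    ]] [-0.1301 -0.4113 -0.1785] 0.7 0.08802508562500998
```

View pics/side1.png

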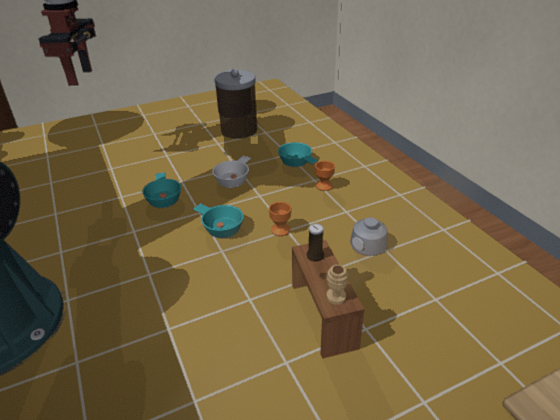

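View pics/top1.png

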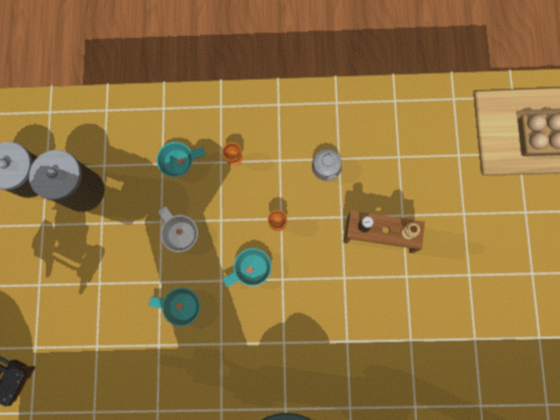

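The side view shows the aluminium cup at (231,176) and the thermometer's black handle at (316,243). In the top view they are at (179,233) and (367,223). The turquoise cups and the egg cups stand apart from both.

Run:
```python
from h import *
np.set_printoptions(precision=4,suppress=True)
import cv2
C={}
for n in('side','top'):
    im=cv2.imread(f'pics/{n}1.png')[...,::-1].astype(int); d=np.load(f'{n}_d.npy'); P=cloud(n,d)
    C[n]=P
    px=(316,243) if n=='side' else (367,223); c=(231,176) if n=='side' else (179,233)
    v,u=np.mgrid[:420,:560]
    # handle
    m=(abs(u-px[0])<14)&(abs(v-px[1])<25)&(P[...,2]>0.11)&(P[...,2]<0.2)&(d>0)
    Q=P[m]; print(n,'handle',len(Q),Q.min(0),Q.max(0)); 
    t=Q[Q[:,2]>np.percentile(Q[:,2],98)-0.006]; print(' top',len(t),t.mean(0),t.min(0),t.max(0))
    # cup rim
    m=(abs(u-c[0])<30)&(abs(v-c[1])<30)&(P[...,2]>0.026)&(P[...,2]<0.05)&(d>0)
    Q=P[m]; print(' cup rim',len(Q),Q.min(0),Q.max(0)); (cx,cy),r=cv2.minEnclosingCircle(Q[:,:2].astype(np.float32)); print(cx,cy,r)
    # copper
    m=(abs(u-c[0])<15)&(abs(v-c[1])<15)&(im[...,0]-im[...,2]>40)&(im[...,0]-im[...,1]>25)
    print(' copper',m.sum(),u[m].mean(),v[m].mean(),np.median(P[m],0), 'atz8',atz(n,(u[m].mean(),v[m].mean()),.008))
    C[n+'b']=(u[m].mean(),v[m].mean())
    for r in ctrl.regions_of('probe',n)[:2]:
        k=r['mask']; print(' probe mask',r['score'],r['xy'],k.sum(),np.median(P[k],0),P[k].min(0),P[k].max(0))
    for r in ctrl.regions_of('cup',n)[:4]: print(' cup',r['score'],r['xy'])
    m=(P[...,2]>.085)&(P[...,2]<.102)&(abs(P[...,0]-.45)<.4)&(P[...,1]<-.2)&(P[...,1]>-.6)&(im[...,0]>im[...,2]+25)
    rr=cv2.minAreaRect(P[m][:,:2].astype(np.float32)); print(' rack',m.sum(),rr)
print(tri('side',C['sideb'],'top',C['topb']))
for n,b in(('side',(200,140,120,110)),('top',(140,180,300,90))): pass
a=cv2.imread('pics/side1.png'); b=cv2.imread('pics/top1.png')
o=np.hstack([cv2.resize(x,(390,390),interpolation=3) for x in(a[145:210,200:265],a[215:280,285:350])]); 
cv2.imwrite('pics/crop1.png',np.vstack([cv2.resize(o,(590,295)),cv2.resize(np.hstack([b[200:265,147:212],b[195:260,345:410]]),(590,295),interpolation=3)]))
```

```text
side handle 399 [ 0.5247 -0.2069  0.1101] [ 0.5496 -0.1811  0.1578]
 top 136 [ 0.5364 -0.1955  0.155 ] [ 0.5251 -0.2063  0.151 ] [ 0.5496 -0.1811  0.1578]
 cup rim 274 [0.4323 0.1011 0.026 ] [0.61  0.296 0.034]
0.5174732804298401 0.21363292634487152 0.11722592264413834
 copper 11 233.0909090909091 175.8181818181818 [0.5488 0.2526 0.0076] atz8 [0.5499 0.2507 0.008 ]
 probe mask 0.61 [317.9, 245.0] 465 [ 0.5326 -0.2025  0.1304] [ 0.231  -0.7201  0.0949] [ 0.5472 -0.1834  0.6356]
 cup 0.76 [161.8, 190.9]
 cup 0.75 [295.4, 152.3]
 cup 0.73 [230.8, 172.8]
 cup 0.71 [220.1, 217.3]
 rack 2086 ((0.5251385569572449, -0.261484831571579), (0.13569141924381256, 0.06549372524023056), 79.93024444580078)
top handle 141 [ 0.5222 -0.2019  0.1102] [ 0.5465 -0.1783  0.1619]
 top 80 [ 0.5346 -0.1907  0.1569] [ 0.5237 -0.2019  0.1546] [ 0.546  -0.18    0.1619]
 cup rim 377 [0.4929 0.2039 0.0261] [0.6061 0.3013 0.0381]
0.5525109767913818 0.25631335377693176 0.06162682920694351
 copper 23 178.7826086956522 231.08695652173913 [0.5478 0.2538 0.0099] atz8 [0.5481 0.2547 0.008 ]
 probe mask 0.49 [365.7, 225.2] 149 [ 0.5305 -0.1866  0.1539] [ 0.351  -0.2     0.0991] [ 0.5439 -0.0276  1.2715]
 cup 0.75 [178.7, 307.0]
 cup 0.73 [176.3, 157.9]
 cup 0.6 [247.7, 271.5]
 rack 1281 ((0.5222404599189758, -0.25953051447868347), (0.13027144968509674, 0.06476966291666031), 80.0273208618164)
(array([0.5499, 0.255 , 0.0053]), np.float64(0.00273595754681261))
```

View pics/crop1.png

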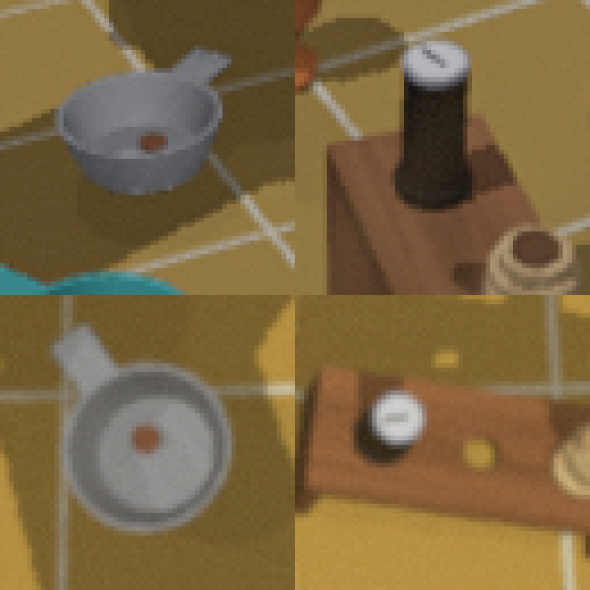

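The crop shows the copper button on the lug side of the cup, and the thermometer upright beside the empty middle socket. The button is at about (0.549, 0.2535) and the handle axis at about (0.5355, -0.193), with its top near z 0.156. I'll move above the handle now.

```bash
R='x'; python3 -m inch '[[[-0.028,-0.027,0,0,0,0,0],[-0.028,-0.027,0,0,0,0,0],[-0.028,-0.027,0,0,0,0,0],[-0.028,-0.027,0,0,0,0,0],[-0.028,-0.027,0,0,0,0,0]]]'
python3 -m inch '[[[-0.028,-0.027,0,0,0,0,0],[-0.028,-0.027,0,0,0,0,0],[-0.028,-0.027,0,0,0,0,0],[-0.028,-0.027,0,0,0,0,0],[-0.028,-0.027,0,0,0,0,0]]]'
python3 -m inch '[[[-0.028,-0.027,0,0,0,0,0],[-0.028,-0.027,0,0,0,0,0],[-0.028,-0.027,0,0,0,0,0],[-0.028,-0.027,0,0,0,0,0],[-0.028,-0.027,0,0,0,0,0]]]'
python3 -m inch '[[[-0.028,-0.027,0,0,0,0,0],[-0.028,-0.027,0,0,0,0,0],[-0.028,-0.027,0,0,0,0,0],[-0.02,-0.02,0,0,0,0,0],[0,0,0,0,0,0,0]]]'
cat >> h.py <<'E'
def to(x,y,z):
    s=ctrl.sense(); R=np.array(s['eef_rot']); print('tool shift',np.round(R.T@(np.array([x,y,z])-s['eef_pos']),4),'pos',np.round(s['eef_pos'],4),'t',s['time_s'],'F',np.round(s['force'],2),'w',s['gripper_width'],'yaxis',np.round(R[:,1],3),'z',np.round(R[:,2],4),'q',np.round(s['q'],2))
E
python3 -c "from h import *;to(.5355,-.193,.141)"
```

```text
time_s: 1.32
eef_pos: [0.3306, 0.3543, 0.2477]
eef_rot: [[-0.898, 0.44, 0.0], [0.44, 0.898, 0.0], [-0.0, 0.0, -1.0]]
force: [1.0, -0.2, 0.5]
gripper_width: 0.0876
grasp_force: 0.0
time_s: 1.73
eef_pos: [0.397, 0.1713, 0.248]
eef_rot: [[-0.898, 0.44, 0.001], [0.44, 0.898, 0.0], [-0.001, 0.001, -1.0]]
force: [1.8, 0.2, 0.4]
gripper_width: 0.0876
grasp_force: 0.0
time_s: 2.15
eef_pos: [0.4633, -0.0118, 0.248]
eef_rot: [[-0.898, 0.44, 0.001], [0.44, 0.898, -0.0], [-0.001, 0.0, -1.0]]
force: [0.2, 0.3, 0.2]
gripper_width: 0.0878
grasp_force: 0.0
time_s: 2.57
eef_pos: [0.5143, -0.1517, 0.2479]
eef_rot: [[-0.896, 0.444, 0.003], [0.443, 0.896, -0.003], [-0.004, -0.002, -1.0]]
force: [0.8, -0.9, 0.1]
gripper_width: 0.0881
grasp_force: 0.0
tool shift [-0.0369 -0.0274  0.1071] pos [ 0.5143 -0.1517  0.2479] t 2.5667 F [ 0.77 -0.88  0.08] w 0.0881144594282828 yaxis [ 0.444  0.896 -0.002] z [ 0.0027 -0.0033 -1.    ] q [-0.41  0.27  1.65 -0.    1.22 -1.53]
```

```bash
python3 -m inch '[[[-0.019,-0.014,0,0,0,0,0],[-0.018,-0.0135,0,0,0,0,0],[0,0,0,0,0,0,0],[0,0,0,0,0,0,0]]]'
python3 - <<'E'
from h import *
to(.5355,-.193,.141)
im,d=ctrl.read_camera('top'); cv2.imwrite('pics/t2.png',im[...,::-1]); im2,d2=ctrl.read_camera('side')
a=im[165:285,315:435]; b=im2[190:290,260:360]
cv2.imwrite('pics/c2.png',np.hstack([cv2.resize(a,(400,400),interpolation=3),cv2.resize(b,(400,400),interpolation=3)])[...,::-1])
E
```

```text
time_s: 2.9
eef_pos: [0.533, -0.1873, 0.2475]
eef_rot: [[-0.897, 0.441, -0.0], [0.441, 0.897, 0.0], [0.001, 0.0, -1.0]]
force: [-0.1, 0.4, -0.2]
gripper_width: 0.0878
grasp_force: 0.0
tool shift [-0.0048 -0.004   0.1065] pos [ 0.533  -0.1873  0.2475] t 2.9 F [-0.13  0.37 -0.24] w 0.08780649021483453 yaxis [0.441 0.897 0.   ] z [-4.e-04  5.e-04 -1.e+00] q [-0.46  0.31  1.59  0.    1.25 -1.57]
```

View pics/c2.png

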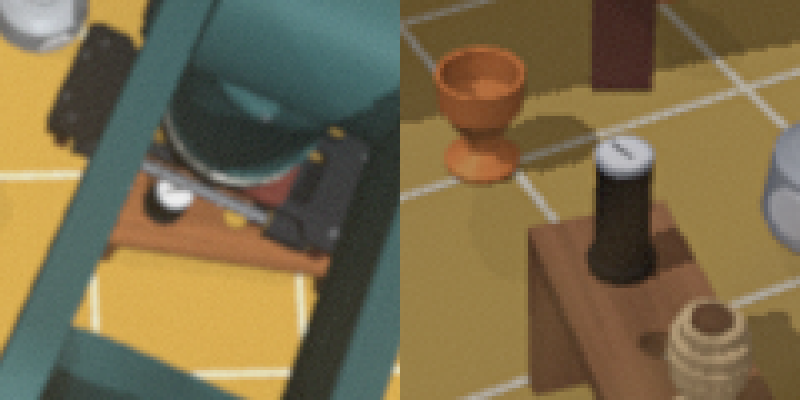

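The left half shows the gripper over the handle, seen past the arm; the right half shows a finger above the handle, which is untouched. I'll centre the gripper, go down and grip.

```bash
python3 -m inch '[[[-0.005,-0.004,0.02,0,0,0,0],[0,0,0.025,0,0,0,0],[0,0,0.025,0,0,0,0],[0,0,0.02,0,0,0,0],[0,0,0.0165,0,0,0,0]]]'
python3 -m inch '[[[0,0,0,0,0,0,0],[0,0,0,0,0,0,0],[0,0,0,0,0,0,0],[0,0,0,0,0,0,0]]]'
python3 - <<'E'
from h import *
to(.5355,-.193,.141)
im2,d2=ctrl.read_camera('side');im,d=ctrl.read_camera('top')
a=im[165:285,315:435]; b=im2[200:280,280:360]
cv2.imwrite('pics/c3.png',np.hstack([cv2.resize(a,(400,400),interpolation=3),cv2.resize(b,(400,400),interpolation=3)])[...,::-1])
E
```

```text
time_s: 3.42
eef_pos: [0.5343, -0.1911, 0.1398]
eef_rot: [[-0.898, 0.439, -0.002], [0.439, 0.898, 0.001], [0.002, 0.0, -1.0]]
force: [0.1, 0.4, 0.9]
gripper_width: 0.0876
grasp_force: 0.0
time_s: 3.75
eef_pos: [0.5365, -0.193, 0.1427]
eef_rot: [[-0.898, 0.44, 0.002], [0.44, 0.898, -0.001], [-0.002, -0.0, -1.0]]
force: [0.3, -0.2, 0.5]
gripper_width: 0.0876
grasp_force: 0.0
tool shift [ 0.001  -0.0004  0.0017] pos [ 0.5365 -0.193   0.1427] t 3.75 F [ 0.31 -0.25  0.47] w 0.087592434376154 yaxis [ 0.44   0.898 -0.   ] z [ 0.0021 -0.0011 -1.    ] q [-0.47  0.43  1.69 -0.    1.02 -1.58]
```

View pics/c3.png

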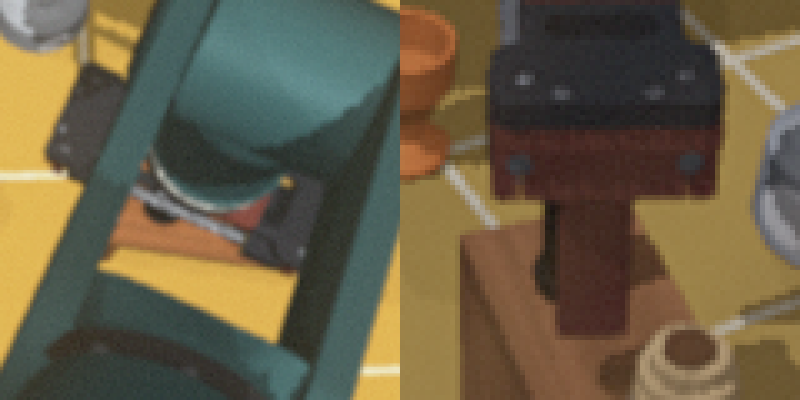

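The right half shows the pads straddling the handle, with its left edge at (540,240) showing just left of the finger. That means the tool is about 1–2 mm off in x, so I'll nudge it and close.

```bash
python3 -m inch '[[[0.0015,0,0.001,0,0,0,0],[0,0,0,0,0,0,1],[0,0,0,0,0,0,1],[0,0,0,0,0,0,1],[0,0,0,0,0,0,1]]]'
python3 -m inch '[[[0,0,0,0,0,0,1],[0,0,0,0,0,0,1],[0,0,0,0,0,0,1],[0,0,0,0,0,0,1],[0,0,0,0,0,0,1]]]'; python3 -c "from h import *;to(.5355,-.193,.141)"
```

```text
time_s: 4.27
eef_pos: [0.5344, -0.1925, 0.1402]
eef_rot: [[-0.898, 0.44, 0.0], [0.44, 0.898, -0.0], [-0.0, -0.0, -1.0]]
force: [0.2, 0.1, 0.5]
gripper_width: 0.065
grasp_force: 0.0
time_s: 4.68
eef_pos: [0.5344, -0.1924, 0.1401]
eef_rot: [[-0.898, 0.44, -0.0], [0.44, 0.898, -0.0], [0.0, -0.0, -1.0]]
force: [0.0, 0.7, -0.5]
gripper_width: 0.0311
grasp_force: 0.0
tool shift [-0.0013 -0.0001 -0.0009] pos [ 0.5344 -0.1924  0.1401] t 4.6833 F [ 0.01  0.66 -0.55] w 0.031102299049510312 yaxis [ 0.44   0.898 -0.   ] z [-1.e-04 -0.e+00 -1.e+00] q [-0.47  0.43  1.7  -0.    1.01 -1.58]
```

```bash
python3 -m inch '[[[0,0,0,0,0,0,1],[0,0,0,0,0,0,1],[0,0,0,0,0,0,1],[0,0,0,0,0,0,1],[0,0,0,0,0,0,1]]]'; python3 -c "from h import *;to(.5355,-.193,.141)"
```

```text
time_s: 5.1
eef_pos: [0.5344, -0.1924, 0.1402]
eef_rot: [[-0.898, 0.44, 0.0], [0.44, 0.898, -0.0], [-0.0, -0.0, -1.0]]
force: [0.6, 0.9, 0.1]
gripper_width: 0.0231
grasp_force: 30.0
tool shift [-0.0013 -0.0001 -0.0008] pos [ 0.5344 -0.1924  0.1402] t 5.1 F [0.56 0.86 0.1 ] w 0.023069705323119784 yaxis [ 0.44   0.898 -0.   ] z [ 0. -0. -1.] q [-0.47  0.43  1.7  -0.    1.01 -1.58]
```

```bash
python3 -m inch '[[[0,0,-0.015,0,0,0,1],[0,0,-0.025,0,0,0,1],[0,0,-0.025,0,0,0,1],[0,0,-0.025,0,0,0,1],[0,0,-0.02,0,0,0,1]]]'
python3 -m inch '[[[0,0,0,0,0,0,1],[0,0,0,0,0,0,1],[0,0,0,0,0,0,1]]]'
python3 - <<'E'
from h import *
to(.5355,-.193,.141)
im2,d2=ctrl.read_camera('side')
cv2.imwrite('pics/c4.png',cv2.resize(im2[160:300,240:400],(640,560),interpolation=3)[...,::-1])
for t in('tip_end','probe'):
  for r in ctrl.pinpoint(t,'side')[:3]: print(t,r)
E
```

```text
time_s: 5.52
eef_pos: [0.5344, -0.1925, 0.2518]
eef_rot: [[-0.898, 0.44, 0.001], [0.44, 0.898, -0.001], [-0.001, -0.0, -1.0]]
force: [-0.3, -0.4, -0.8]
gripper_width: 0.023
grasp_force: 30.0
time_s: 5.77
eef_pos: [0.5336, -0.192, 0.2489]
eef_rot: [[-0.898, 0.44, -0.002], [0.44, 0.898, 0.001], [0.002, -0.0, -1.0]]
force: [-1.1, -0.4, -1.7]
gripper_width: 0.0229
grasp_force: 30.0
tool shift [-0.0024  0.      0.1079] pos [ 0.5336 -0.192   0.2489] t 5.7667 F [-1.14 -0.42 -1.67] w 0.022879855533104537 yaxis [ 0.44   0.898 -0.   ] z [-1.7e-03  7.0e-04 -1.0e+00] q [-0.47  0.31  1.58 -0.    1.25 -1.58]
tip_end {'xy': [227.6, 180.2], 'score': 0.5}
tip_end {'xy': [312.3, 241.0], 'score': 0.43}
probe {'xy': [317.0, 204.8], 'score': 0.56}
```

View pics/c4.png

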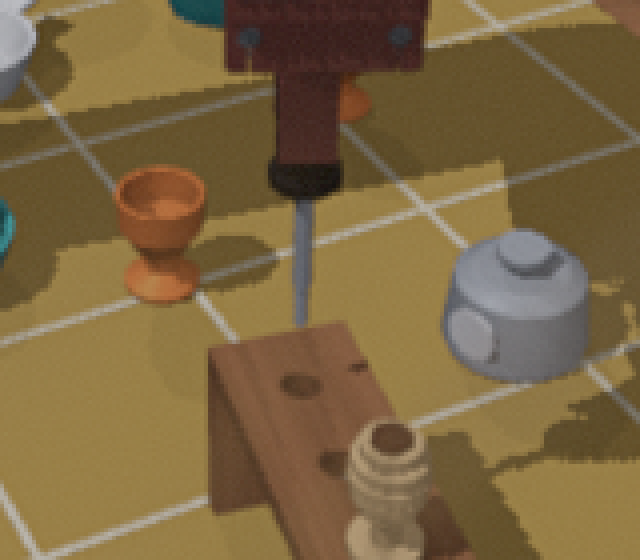

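The thermometer is out of the socket and hangs nearly vertical, with the tip at crop (301,325). The rack and the dipper are unmoved. Next I'll carry it over the button.

```bash
python3 -m inch '[[[0.008,0.018,0,0,0,0,1],[0.012,0.026,0,0,0,0,1],[0.012,0.026,0,0,0,0,1],[0.012,0.026,0,0,0,0,1],[0.012,0.026,0,0,0,0,1]]]'
python3 -m inch '[[[0.012,0.026,0,0,0,0,1],[0.012,0.026,0,0,0,0,1],[0.012,0.026,0,0,0,0,1],[0.012,0.026,0,0,0,0,1],[0.012,0.026,0,0,0,0,1]]]'
python3 -m inch '[[[0.012,0.026,0,0,0,0,1],[0.012,0.026,0,0,0,0,1],[0.012,0.026,0,0,0,0,1],[0.012,0.026,0,0,0,0,1],[0.012,0.026,0,0,0,0,1]]]'
python3 -m inch '[[[0.007,0.025,0,0,0,0,1],[0,0,0,0,0,0,1],[0,0,0,0,0,0,1],[0,0,0,0,0,0,1],[0,0,0,0,0,0,1]]]'
python3 - <<'E'
from h import *
to(.549,.2535,.16)
for n in('side','top'):
    im,d=ctrl.read_camera(n); cv2.imwrite(f'pics/{n}5.png',im[...,::-1]); np.save(f'{n}5_d.npy',d)
    for t in('tip_end','probe','button_top'):
        for r in ctrl.pinpoint(t,n)[:3]: print(n,t,np.round(r['xy'],1),round(r['score'],2))
    for r in ctrl.regions_of('probe',n)[:2]: print(r['score'],r['xy'],r['mask'].sum())
    print('btn',proj(n,[.549,.2535,.008]))
a=cv2.imread('pics/side5.png');b=cv2.imread('pics/top5.png')
cv2.imwrite('pics/c5.png',np.hstack([cv2.resize(a[90:210,175:295],(400,400),interpolation=3),cv2.resize(b[180:280,130:230],(400,400),interpolation=3)]))
E
```

```text
time_s: 6.33
eef_pos: [0.537, -0.0569, 0.2489]
eef_rot: [[-0.898, 0.441, -0.002], [0.441, 0.898, 0.0], [0.002, -0.001, -1.0]]
force: [-0.5, -0.2, -1.7]
gripper_width: 0.0232
grasp_force: 30.0
time_s: 6.75
eef_pos: [0.5404, 0.0863, 0.249]
eef_rot: [[-0.898, 0.44, -0.002], [0.44, 0.898, -0.0], [0.002, -0.001, -1.0]]
force: [0.4, -0.5, -1.2]
gripper_width: 0.023
grasp_force: 30.0
time_s: 7.17
eef_pos: [0.5437, 0.2293, 0.2488]
eef_rot: [[-0.898, 0.44, -0.002], [0.44, 0.898, -0.001], [0.002, -0.002, -1.0]]
force: [0.5, -0.7, -0.9]
gripper_width: 0.0231
grasp_force: 30.0
time_s: 7.58
eef_pos: [0.5488, 0.2524, 0.2495]
eef_rot: [[-0.898, 0.441, -0.001], [0.441, 0.898, -0.001], [0.001, -0.002, -1.0]]
force: [0.0, -0.9, -0.4]
gripper_width: 0.0233
grasp_force: 30.0
tool shift [0.0002 0.0012 0.0895] pos [0.5488 0.2524 0.2495] t 7.5833 F [ 0.04 -0.88 -0.44] w 0.023326683416058952 yaxis [ 0.441  0.898 -0.002] z [-0.0015 -0.0011 -1.    ] q [ 0.32  0.36  1.5  -0.    1.28 -0.8 ]
side probe [228.6 104. ] 0.58
side probe [229.  181.1] 0.32
side button_top [297.9 158.6] 0.87
side button_top [220.1 226.5] 0.83
side button_top [160.7 194.9] 0.68
0.69 [227.5, 105.5] 155
btn [np.float64(232.37155164009187), np.float64(175.3833622464418)]
top button_top [177.6 304.9] 0.91
top button_top [178.8 233.9] 0.86
top button_top [179.5 160.5] 0.8
btn [np.float64(179.27205308541235), np.float64(230.71647166862564)]
```

View pics/c5.png

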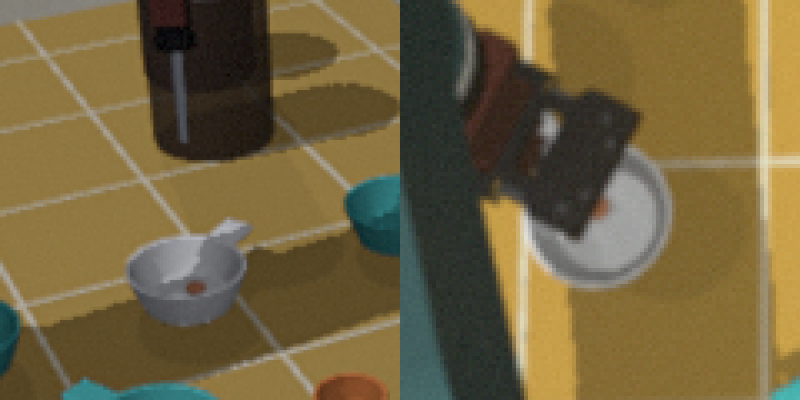

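The left half shows the tip at side pixel (230,132.6) and the button at (233.4,176.3), with the cup unmoved. The right half shows the dial at top pixel (167,212), seen between the gripper parts. Next I'll compute the sideways error from the side view.

Run:
```python
from h import *
np.set_printoptions(precision=4,suppress=True)
b=np.mean([atz('side',(233.2,176),.008)],0); print('button side',b)
print('tip side @.1295',atz('side',(229.9,132.6),.1295))
print('dial top',atz('top',(167,211.8),.2095))
print('vertical over side-button',[np.round(proj('side',[b[0],b[1],z]),1) for z in(.008,.1295,.18,.2)])
im=cv2.imread('pics/side5.png').astype(int)
g=im.sum(2)
for r in range(104,136,2): print(r,g[r,222:240])
P=cloud('side',np.load('side5_d.npy'))
for r in range(106,134,3):
    row=P[r,222:240]; k=np.linalg.norm(row[:,:2]-[.5488,.2524],axis=1)<.03
    if k.any(): print(r,222+np.where(k)[0].mean(),k.sum(),row[k].mean(0))
```

```text
button side [0.5498 0.2497 0.008 ]
tip side @.1295 [0.5516 0.2495 0.1295]
dial top [0.5582 0.2352 0.2095]
vertical over side-button [array([233.2, 176. ]), array([229.2, 132.7]), array([227.3, 113.1]), array([226.6, 105. ])]
104 [42  1 46 27 30 45 27 35 40 21 56 74 78 87 87 73 83 70]
106 [ 92  91  75  97 147 214 243 195  91  85  85  89  86  80  96  65  84  72]
108 [ 89  98  86  96 160 230 244 211  86  74  82  73  73  82  71  82  76  79]
110 [ 79  93  90  98 136 224 248 211  82  74  82  88  84  59  80  82  88  74]
112 [ 83  82  87  77 140 213 247 219 110  72  99  75  78  77  76  77  82  76]
114 [ 65  77  71  86 116 203 239 223 138  75  80  87  86  88  71  93  75  83]
116 [106 101  89  86 107 175 241 244 173  88  73  79  81  89  85  71  82  66]
118 [112 126 129 135 133 169 234 247 215 106  95 117 114 121 123 115 117 107]
120 [115 121 128 116 119 155 228 247 221 117 130 114 130 110 110 125 113 128]
122 [119 120 120 113 116 145 216 251 217 133 119 120 123 118 119 115 112 100]
124 [103 121 122 127 112 136 191 245 223 122 104  89 109  99  88  95  88  87]
126 [109 116 118 121 116 100 168 247 225  97  76 103  98  87  92 103  95  89]
128 [117 113 111  99  99  97 155 238 232 121 100  85  99  97 100  95  93  96]
130 [ 92  88 106 102 102  95 143 228 246 133  99 105  98  97  99 103  89  97]
132 [110  82 106 104 106 101 118 177 223 142  97  91  94  91 108  89 103  86]
134 [240 132  96  90  98 101  95  95  97  90 103 100 116  95  87 105  96  99]
106 227.5 4 [0.5508 0.2467 0.1986]
109 228.0 3 [0.5516 0.2476 0.1906]
112 228.0 3 [0.5499 0.2442 0.1849]
115 228.5 4 [0.5513 0.247  0.176 ]
118 228.5 4 [0.5507 0.2472 0.1684]
121 229.0 3 [0.5509 0.2462 0.1612]
124 229.0 3 [0.5507 0.2474 0.153 ]
127 229.5 2 [0.5508 0.2462 0.1458]
130 230.0 3 [0.5521 0.2484 0.1367]
```

The stem is vertical, and the tip is about 2 mm off the button in x. I'll correct that and go down to just above contact, which I expect at TCP z of about 0.128.

```bash
python3 -m inch '[[[0.002,0.0005,0.02,0,0,0,1],[0,0,0.03,0,0,0,1],[0,0,0.03,0,0,0,1],[0,0,0.02,0,0,0,1],[0,0,0.013,0,0,0,1]]]'
python3 -m inch '[[[0,0,0,0,0,0,1],[0,0,0,0,0,0,1],[0,0,0,0,0,0,1],[0,0,0,0,0,0,1]]]'
python3 - <<'E'
from h import *
np.set_printoptions(precision=4,suppress=True)
to(.5475,.2535,.120)
for n in('side','top'):
    im,d=ctrl.read_camera(n); cv2.imwrite(f'pics/{n}6.png',im[...,::-1]); np.save(f'{n}6_d.npy',d)
a=cv2.imread('pics/side6.png');b=cv2.imread('pics/top6.png')
cv2.imwrite('pics/c6.png',np.hstack([cv2.resize(a[130:200,195:265],(420,420),interpolation=3),cv2.resize(b[190:270,140:210],(367,420),interpolation=3)]))
E
```

```text
time_s: 8.5
eef_pos: [0.5462, 0.2545, 0.1346]
eef_rot: [[-0.898, 0.44, -0.003], [0.44, 0.898, -0.001], [0.002, -0.003, -1.0]]
force: [0.4, -0.3, -1.3]
gripper_width: 0.0233
grasp_force: 30.0
time_s: 8.83
eef_pos: [0.5487, 0.2553, 0.1386]
eef_rot: [[-0.898, 0.44, 0.002], [0.44, 0.898, 0.001], [-0.002, 0.002, -1.0]]
force: [-0.5, 0.8, -1.7]
gripper_width: 0.0232
grasp_force: 30.0
tool shift [ 0.0003 -0.0022  0.0186] pos [0.5487 0.2553 0.1386] t 8.8333 F [-0.51  0.81 -1.69] w 0.023224798167639928 yaxis [0.44  0.898 0.002] z [ 0.0025  0.0007 -1.    ] q [ 0.32  0.48  1.62 -0.    1.04 -0.79]
```

View pics/c6.png

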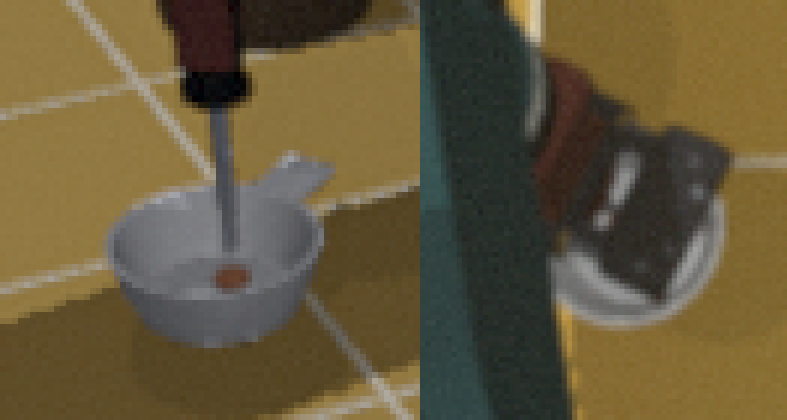

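The left half shows the tip at crop (231,252) just above the button at (232,276), which matches about 11 mm of gap. I'll settle, then check the depth direction with the side depth picture.

```bash
python3 -m inch '[[[0,0,0,0,0,0,1],[0,0,0,0,0,0,1],[0,0,0,0,0,0,1],[0,0,0,0,0,0,1],[0,0,0,0,0,0,1]]]'
python3 - <<'E'
from h import *
np.set_printoptions(precision=4,suppress=True)
D=[];I=[]
for i in range(6):
    im,d=ctrl.read_camera('side'); D.append(d); I.append(im.astype(int)); to(.5475,.2535,.12)
P=cloud('side',np.mean(D,0)); im=np.mean(I,0)
v,u=np.mgrid[:420,:560]; m=(abs(u-233)<6)&(abs(v-176)<5)&(im[...,0]-im[...,2]>40)&(im[...,0]-im[...,1]>25)
print('copper',m.sum(),u[m].mean(),v[m].mean(),P[m].mean(0))
Q=[]
for r in range(150,173):
    row=P[r,226:240]; k=(np.linalg.norm(row[:,:2]-[.5487,.2535],axis=1)<.02)&(row[:,2]>.02)
    k&=row[:,1]<np.median(row[:,1]) if False else k
    if k.any(): print(r,226+np.where(k)[0].mean(),k.sum(),row[k].mean(0))
E
```

```text
time_s: 9.35
eef_pos: [0.5476, 0.2549, 0.1372]
eef_rot: [[-0.898, 0.44, -0.0], [0.44, 0.898, -0.0], [-0.0, -0.0, -1.0]]
force: [-0.5, 0.4, -1.3]
gripper_width: 0.0229
grasp_force: 30.0
tool shift [-0.0006 -0.0013  0.0171] pos [0.5476 0.2549 0.1371] t 9.4 F [ 0.26 -0.12 -2.02] w 0.023170120015803625 yaxis [ 0.44   0.898 -0.   ] z [-0.0001 -0.0001 -1.    ] q [ 0.32  0.48  1.62 -0.    1.04 -0.79]
tool shift [-0.0006 -0.0013  0.0171] pos [0.5476 0.2549 0.1371] t 9.45 F [ 0.94 -0.05 -1.78] w 0.023140416326757653 yaxis [ 0.44   0.898 -0.   ] z [-0.0001 -0.0001 -1.    ] q [ 0.32  0.48  1.62 -0.    1.04 -0.79]
tool shift [-0.0005 -0.0013  0.0171] pos [0.5476 0.2549 0.1371] t 9.5 F [ 0.31  0.19 -1.11] w 0.023192525274301237 yaxis [ 0.44   0.898 -0.   ] z [-0.0001 -0.0001 -1.    ] q [ 0.32  0.48  1.62 -0.    1.04 -0.79]
tool shift [-0.0005 -0.0013  0.0171] pos [0.5476 0.2549 0.1371] t 9.55 F [-0.31  1.18 -1.77] w 0.02274774255610124 yaxis [ 0.44   0.898 -0.   ] z [-0.0001 -0.0001 -1.    ] q [ 0.32  0.48  1.62 -0.    1.04 -0.79]
tool shift [-0.0005 -0.0013  0.017 ] pos [0.5476 0.2549 0.137 ] t 
[... 497 characters left out ...]

152 231.0 3 [0.5497 0.2491 0.0775]
153 231.0 3 [0.5495 0.2492 0.0747]
154 231.0 3 [0.5492 0.2491 0.0721]
155 231.0 3 [0.5492 0.2498 0.0689]
156 231.5 4 [0.5503 0.25   0.0657]
157 231.5 4 [0.5501 0.25   0.063 ]
158 231.5 4 [0.5501 0.2507 0.0598]
159 232.0 3 [0.5504 0.2486 0.0579]
160 232.0 3 [0.5503 0.249  0.0549]
161 232.0 3 [0.5501 0.2492 0.052 ]
162 232.0 3 [0.55   0.2494 0.0491]
163 232.0 3 [0.5495 0.2486 0.0467]
164 232.0 3 [0.5493 0.2489 0.0437]
165 232.0 3 [0.5492 0.2494 0.0406]
166 232.5 2 [0.5503 0.2494 0.0375]
167 232.5 2 [0.5502 0.2498 0.0343]
168 232.5 2 [0.55   0.2499 0.0315]
169 232.5 2 [0.55   0.2508 0.028 ]
170 232.5 2 [0.5497 0.2505 0.0253]
171 232.5 2 [0.5492 0.2498 0.023 ]
```

The stem axis is within about 1 mm of the button centre, and the tip is at z of about 0.017. The no-contact force in z is -1.6 N. I'll lower slowly and check the force.

```bash
python3 -m inch '[[[0,0,0.002,0,0,0,1],[0,0,0.002,0,0,0,1],[0,0,0.002,0,0,0,1],[0,0,0.002,0,0,0,1],[0,0,0.001,0,0,0,1]]]'
python3 -m inch '[[[0,0,0.001,0,0,0,1],[0,0,0.001,0,0,0,1],[0,0,0.001,0,0,0,1],[0,0,0.001,0,0,0,1],[0,0,0,0,0,0,1]]]'
python3 -m inch '[[[0,0,0,0,0,0,1],[0,0,0,0,0,0,1],[0,0,0,0,0,0,1],[0,0,0,0,0,0,1],[0,0,0,0,0,0,1]]]'
cat > f.py <<'E'
from h import *
F=[];D=[]
for i in range(12):
    _,d=ctrl.read_camera('side');F.append(ctrl.sense()['force'])
print('F',np.mean(F,0),np.std(F,0)/3.3); to(.5475,.2535,.12)
E
python3 f.py
```

```text
time_s: 10.07
eef_pos: [0.5474, 0.2549, 0.1277]
eef_rot: [[-0.898, 0.44, -0.001], [0.44, 0.898, -0.0], [0.0, -0.001, -1.0]]
force: [0.4, 0.4, -1.0]
gripper_width: 0.0231
grasp_force: 30.0
time_s: 10.48
eef_pos: [0.5475, 0.2549, 0.124]
eef_rot: [[-0.898, 0.44, -0.0], [0.44, 0.898, -0.0], [0.0, -0.0, -1.0]]
force: [1.0, -0.4, -0.1]
gripper_width: 0.023
grasp_force: 30.0
time_s: 10.9
eef_pos: [0.5476, 0.2549, 0.1242]
eef_rot: [[-0.898, 0.44, -0.0], [0.44, 0.898, -0.0], [0.0, -0.0, -1.0]]
force: [-0.2, -0.0, -0.2]
gripper_width: 0.0228
grasp_force: 30.0
F [-0.30740974 -0.26429669  0.24573545] [0.12540172 0.11921723 0.14650183]
tool shift [-0.0005 -0.0013  0.0041] pos [0.5476 0.2549 0.1241] t 11.5 F [ 0.33 -0.18 -0.33] w 0.023318268955339665 yaxis [ 0.44   0.898 -0.   ] z [-1.e-04 -1.e-04 -1.e+00] q [ 0.32  0.5   1.63 -0.    1.02 -0.79]
```

The force has risen by about 1.9 N, and position gives 4 mm of compression (force suggests 5.5 mm). Another 3 mm brings it to about half way by either measure.

```bash
python3 -m inch '[[[0,0,0.001,0,0,0,1],[0,0,0.001,0,0,0,1],[0,0,0.001,0,0,0,1],[0,0,0,0,0,0,1],[0,0,0,0,0,0,1]]]'
python3 f.py
python3 - <<'E'
from h import *
a,_=ctrl.read_camera('side')
cv2.imwrite('pics/c7.png',cv2.resize(a[130:200,195:265],(560,560),interpolation=3)[...,::-1])
E
```

```text
time_s: 11.92
eef_pos: [0.5477, 0.255, 0.1211]
eef_rot: [[-0.898, 0.44, -0.0], [0.44, 0.898, -0.0], [-0.0, -0.0, -1.0]]
force: [-0.2, -0.5, -0.1]
gripper_width: 0.0227
grasp_force: 30.0
F [-0.40875011 -0.50857385  0.52118549] [0.15224049 0.14173526 0.1638085 ]
tool shift [-0.0005 -0.0014  0.0012] pos [0.5477 0.255  0.1212] t 12.5167 F [ 0.19 -0.51  0.2 ] w 0.0231041223149769 yaxis [0.44  0.898 0.   ] z [ 1.e-04 -0.e+00 -1.e+00] q [ 0.32  0.5   1.63 -0.    1.01 -0.79]
```

View pics/c7.png

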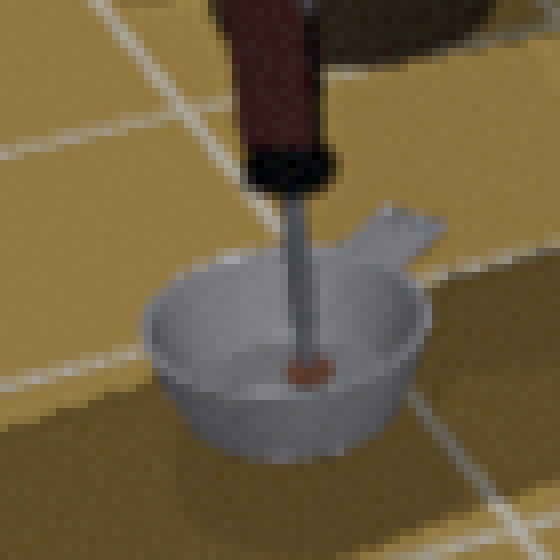

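The tip stands on the middle of the button at crop (308,365), the stem is upright and the cup is unmoved. Force (2.15 N) and height both give about 6.8 mm of compression. One more millimetre, then I hand in.

```bash
python3 -m inch '[[[0,0,0.001,0,0,0,1],[0,0,0,0,0,0,1],[0,0,0,0,0,0,1],[0,0,0,0,0,0,1],[0,0,0,0,0,0,1]]]'
python3 f.py; python3 -c "from station import ctrl; print(ctrl.close_job())"
```

```text
time_s: 12.98
eef_pos: [0.5477, 0.2549, 0.1202]
eef_rot: [[-0.898, 0.44, 0.0], [0.44, 0.898, -0.0], [-0.0, -0.0, -1.0]]
force: [-1.1, 0.6, 1.3]
gripper_width: 0.0232
grasp_force: 30.0
F [-0.34966437 -0.25258147  1.29944538] [0.12739004 0.13820338 0.16583589]
tool shift [-0.0005 -0.0013  0.0001] pos [0.5476 0.2549 0.1201] t 13.5833 F [-0.23  0.05  1.05] w 0.023022099224404 yaxis [ 0.44   0.898 -0.   ] z [-1.e-04 -1.e-04 -1.e+00] q [ 0.32  0.5   1.63 -0.    1.01 -0.79]
the job is handed in; nothing more can be done
None
```

The job is handed in at 13.6 s: the arm is still holding the thermometer upright on the copper button, its tip pushed in about 8 mm of 16 by height (the force reading suggests nearer 10 mm), and I saw no sign that the cup or anything else moved.

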